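# Lock the control box cover with a screwdriver

## Robot

A 6-joint arm with a two-finger parallel gripper is mounted at the origin on a cart in front of the work surface, level with it; the furniture and walls round the work are solid. World frame = base frame: x ahead of the robot, y to its left, z up, the work surface at z = 0. Lengths are in m, angles in rad, forces in N, time in s.
With the tool pointing down it reaches from about 0.375 to 0.975 m from the base axis. Payload 3.8 kg.
Tool frame: the origin (TCP) lies midway between the tips of the shut fingers; the grasp point (between the pads) lies 19 mm behind it; z points along the fingers, y is the direction in which the jaws open and shut (so a half turn about z gives the same grasp; the last joint's range is limited). The gripper opens to 85 mm and grips with 20 to 120 N. Pads are 22 mm wide; open, the fingers measure 114 mm over their backs; the gripper's body (76 mm by 85 mm) begins 54 mm behind the grasp point. The pads swing forward as they close: fully open they stand 13 mm farther back than shut.
Start: joints at [-1.268, 0.264, 1.604, -0, 1.274, -0.037], TCP at [0.225, -0.636, 0.231] pointing down, gripper open.
Joint ranges: [-2.63, 2.63], [-0.94, 2.18], [0.31, 2.57], [-1.31, 4.45], [0, 2.66], [-2.55, 2.55]. Speed limits (rad/s): [2.57, 2.57, 3.14, 3.14, 3.14, 3.14].

## Interface

Orientations are given as a rotation vector (axis times angle).
In Python, from workcell import bot gives the robot as it stands.
- The arm moves only by the shell command python3 -m inch 'ROWS' [FORCE]. ROWS is JSON, a list of rows, each an object of numbers: "dx", "dy", "dz": the shift along the tool's x, y, z in m; "ax", "ay", "az": the turn, a rotation vector about the tool's x, y, z in degrees; "fingers": the opening, from -1 (shut) to 1 (fully open). A call has 1 to 20 rows; each row is the pose to reach, as a shift and turn from the pose measured when the call began, along the tool's axes at that moment; what a row does not reach only later rows make up. A row lasts 1/8 s, in which the tool goes at most 62.5 mm and 10.7 degrees, less where a joint would pass 70% of its speed; a pose out of reach is approached as far as the arm can. A call with a gripper value outside its range is refused whole. The fingers move at their own pace and stop on an object; FORCE is the grip in N (left out, the last holds). Time passes only in rows, so rows that repeat a pose let the fingers close. It gives the time, the measured TCP pose, the force and the opening at its end, in the units of the state.
- bot.read_state(): the state, without advancing time (a new reading comes with each control period).
- bot.read_camera(name): name is "scene" or "top" or "wrist"; returns (picture, depth): 480x640x3 uint8, blue, green, red; 480x640 float32, m along the optical axis (not along the pixel's ray), 0 where there is no reading.
- bot.get_calibration(name): a dict with "intrinsics" (3x3 intrinsics, pixels), "distortion" ([k1, k2, p1, p2, k3] as OpenCV has them; the pictures are not rectified), "view" (4x4, takes a point from world to camera coordinates). Camera axes: x right, y down, z forward; pixel columns grow to the right and rows downward; lengths in m; the calibration is good to about 2 mm. A picture is of the moment at which its call begins: read the wrist's pose just before it. get_calibration takes no time and is no camera call; for the wrist camera it gives the pose at the moment of the call.
- bot.finish_job(): hands the job in, once; it reports no verdict.
Trained networks look in the newest picture that a camera, given by its name, has taken for a name from the list of things; names that differ only in an ending like _2 or _b are one class to them, and where a whole thing is asked for, a point or a joint stands for the part that bears it (a point fixed in the world has none). Each returns a list of dicts, best first, with "p" (0 to 1); they miss things now and then, are a little off and sometimes report something else, mostly with a low value. They report only what shows in the picture. A call takes as long as a camera call. They do not tell look-alikes from the thing itself.
- bot.masks_of(camera, thing): "region" (480x640 bool, what is visible of it) and "box" ([left, top, right, bottom] in pixels, round what is visible of it).
The state is a dict: "time": time; "q": joint angles; "joint_vel": joint speeds; "joint_torque": joint torques, N m; "tool_pos": TCP position; "tcp_rot": TCP orientation; "wrist_force": force on the tool from outside, world axes, zero at the start; "torque": the same for the moment, N m; "width": opening from 0.0 (shut) to 1.0 (fully open).
Only numpy, scipy, OpenCV 4.12 (cv2) and the standard library are available. Lean on these libraries where they do the work, as an engineer would, in place of code of your own. Each camera call takes 0.05 s, during which the arm holds its last target. There are 200 camera calls.

## Task

One spring-loaded quarter-turn screw on the cover of the grey sloping control box is still undone: it stands prouder than the other three and its slot points roughly up the slope instead of across. Take the blue wide-bladed screwdriver from its wooden stand, press this screw well in and turn it clockwise to its stop so that it stays sunk and locked, then stand the screwdriver back upright in a hole of the stand, handle resting on the block, and let go. Do not ram the screwdriver into the box or touch the box with the hand, and leave the round wax tin where it is.

Things in the scene. Friction and masses are not known exactly. Their poses are not given: they have to be found in the camera images.
- console: grey control box, fixed: 160 mm deep (x), 140 wide (y), 45 high in front, 137 at the back; origin: centre of its underside, z up, x from the low front to the back. The front slopes: outward normal (-0.5, 0, 0.866) here. On its metal cover: 2 push buttons 10 mm tall, a lamp, 4 slotted screws near the corners; the undone one is low on the slope at -y, the other 3 are locked dummies
- screw_head (a point): undone screw: round steel head 22 mm across; the point is the centre of its top face, 12 mm above the cover; z points out, square to the slope (30 degrees from vertical), x up the slope (not along the slot); it sinks with the screw but does not turn. Slot 15 mm long, 4.5 wide, 4 deep, closed at both ends; at the start it points up the slope, give or take 0.35 rad: see or feel for it
- screw_float (a joint): how far the undone screw is sunk, m: 0 = sprung up (undone), 0.0025 = held by its catch (locked), 0.007 = bottomed. Spring: sinks from 4.5 N, 1.3 N more per mm, bottoms at 14 N. Undone, it turns freely about 0.4 rad either side of up-slope; on to its locked stop, 1.5 rad clockwise of up-slope, it turns only while pressed in over 5 mm (11 N). Turning takes 0.05 N m
- stand: wooden block, fixed, 50 (x) by 100 (y) by 75 mm high; origin: centre of its underside, z up. Two upright holes, 20 mm across, 65 deep, at y = -26 and +26 mm, x = 0. The screwdriver starts in the hole at -y, hanging by its handle's lower end: blade 60 mm down the hole
- driver_grip (a point): blue screwdriver, 130 g, 149 mm long: the point on its axis at the middle of its handle, 105 mm from the blade's tip, 44 mm below the handle's end; 120 mm above the bench in the stand. z points from blade to handle, x along the blade's width. Handle 32 mm round with two flats 26 mm apart facing +y and -y; its flat lower end, 27 mm across, lies 60 mm from the tip
- driver_tip (a point): middle of the screwdriver's tip, axes as driver_grip. Blade 12 mm wide (x), 2.5 thick (y), 11 by 2 mm at the very tip; shaft 8 mm round
- tin_center (a point): centre of the loose round wax tin (bystander), grey lid, 73 mm across, 26 high
Mind the look-alikes: they are no part of the job. Of the things that look like the part that bears driver_grip, the middle-sized one is meant.

How it is judged:
By the outcome, as a careful person would: the job done as asked, in the order asked, and still so for the second after the job is handed in, with the robot touching nothing.
It also fails if it takes over 61 s, if anything falls off the work surface, if the arm or the gripper's body presses on something with over 40 N, if the wrist force passes 120 N, or if a joint passes its speed limit or range.

## Working session

There is one attempt and no reset: what is moved stays moved. The work goes in short steps, Python scripts to look and compute and a shell command to move; the robot and the scene stay as the last step left them, time stands still between calls to the robot, and variables do not carry over. Pictures are saved under pics/ and viewed, about 8 in all and at most 12, crops included, and the job is handed in when it is done.

```bash
mkdir -p pics; ls
cat > h.py <<'E'
import numpy as np,cv2
from workcell import bot
from scipy.spatial.transform import Rotation as R
def cloud(cam):
    s=bot.read_state();c=bot.get_calibration(cam);im,d=bot.read_camera(cam)
    K=np.array(c["intrinsics"]);D=np.array(c["distortion"]);V=np.array(c["view"])
    u,v=np.meshgrid(np.arange(640.),np.arange(480.))
    n=cv2.undistortPoints(np.stack([u,v],-1).reshape(-1,1,2),K,D).reshape(480,640,2)
    P=np.dstack([n[...,0]*d,n[...,1]*d,d])
    W=(P-V[:3,3])@V[:3,:3]
    W[d==0]=np.nan
    return im,d,W,(K,D,V)
def proj(p,cal):
    K,D,V=cal
    return cv2.projectPoints(np.atleast_2d(np.array(p,float)),cv2.Rodrigues(V[:3,:3])[0],V[:3,3],K,D)[0].reshape(-1,2)
def tool(p,s=None):
    s=s or bot.read_state()
    return R.from_rotvec(s["tcp_rot"]).inv().apply(np.array(p)-s["tool_pos"])
E
python3 - <<'E'
from h import *
for cam in ["scene","top"]:
    im,d,W,cal=cloud(cam);cv2.imwrite(f"pics/{cam}0.png",im);np.savez(f"{cam}0.npz",im=im,W=W)
    for t in ["console","screw_head","stand","driver_grip","tin_center"]:
        for m in bot.masks_of(cam,t)[:4]:
            r=m["region"];print(cam,t,round(m["p"],2),np.round(m["box"]),np.round(np.nanmedian(W[r],0),3),np.round(np.nanmin(W[r],0),3),np.round(np.nanmax(W[r],0),3))
s=bot.read_state();print(s["time"],R.from_rotvec(s["tcp_rot"]).as_matrix().round(3),s["wrist_force"])
E
```

```text
pics
scene console 0.73 [106. 239. 242. 388.] [0.583 0.218 0.082] [ 0.499  0.034 -0.003] [0.813 0.293 0.137]
scene console 0.29 [364. 203. 413. 262.] [ 0.375 -0.145  0.06 ] [ 0.358 -0.228 -0.003] [ 0.412 -0.123  0.079]
scene stand 0.75 [365. 202. 413. 262.] [ 0.375 -0.148  0.06 ] [ 0.358 -0.294 -0.003] [ 0.449 -0.123  0.09 ]
scene driver_grip 0.65 [424. 132. 454. 224.] [ 0.341 -0.264  0.149] [ 0.321 -1.288 -0.567] [ 0.606 -0.257  0.212]
scene driver_grip 0.64 [389. 170. 409. 212.] [ 0.384 -0.192  0.129] [ 0.371 -0.214  0.074] [ 0.402 -0.186  0.166]
scene tin_center 0.72 [295. 268. 338. 307.] [0.441 0.009 0.025] [ 0.409 -0.042 -0.005] [0.499 0.039 0.03 ]
top console 0.65 [170. 116. 255. 223.] [0.593 0.197 0.092] [ 0.5    0.119 -0.004] [0.737 0.298 0.141]
top console 0.21 [294. 233. 329. 264.] [0.446 0.004 0.026] [ 0.41  -0.032 -0.003] [0.487 0.039 0.033]
top stand 0.92 [373. 260. 427. 289.] [ 0.384 -0.162  0.074] [ 0.358 -0.243 -0.005] [ 0.418 -0.123  0.157]
top driver_grip 0.94 [445. 277. 484. 307.] [ 0.344 -0.267  0.202] [ 0.322 -0.356 -0.006] [ 0.377 -0.258  0.215]
top driver_grip 0.7 [409. 257. 434. 283.] [ 0.386 -0.197  0.159] [ 0.372 -0.247 -0.001] [ 0.408 -0.187  0.168]
top driver_grip 0.51 [371. 286. 389. 311.] [ 0.339 -0.132  0.085] [ 0.316 -0.157 -0.   ] [ 0.358 -0.115  0.1  ]
top tin_center 0.79 [293. 232. 328. 265.] [0.446 0.004 0.026] [ 0.41  -0.032  0.013] [0.481 0.039 0.033]
top tin_center 0.33 [411. 259. 434. 283.] [ 0.386 -0.196  0.159] [ 0.372 -0.247  0.001] [ 0.41  -0.187  0.168]
0.6 [[ 0.943  0.333  0.   ]
 [ 0.333 -0.943 -0.   ]
 [ 0.     0.    -1.   ]] [0.04005838 0.24861246 0.01571348]
```

Run:
```python
import cv2
s=cv2.imread("pics/scene0.png");t=cv2.imread("pics/top0.png")
a=cv2.resize(s[110:400,80:480],(800,580),interpolation=cv2.INTER_CUBIC)
b=cv2.resize(t[100:330,150:500],(800,526),interpolation=cv2.INTER_CUBIC)
cv2.imwrite("pics/a.png",a);cv2.imwrite("pics/b.png",b)
```

```text
(no output)
```

View pics/a.png

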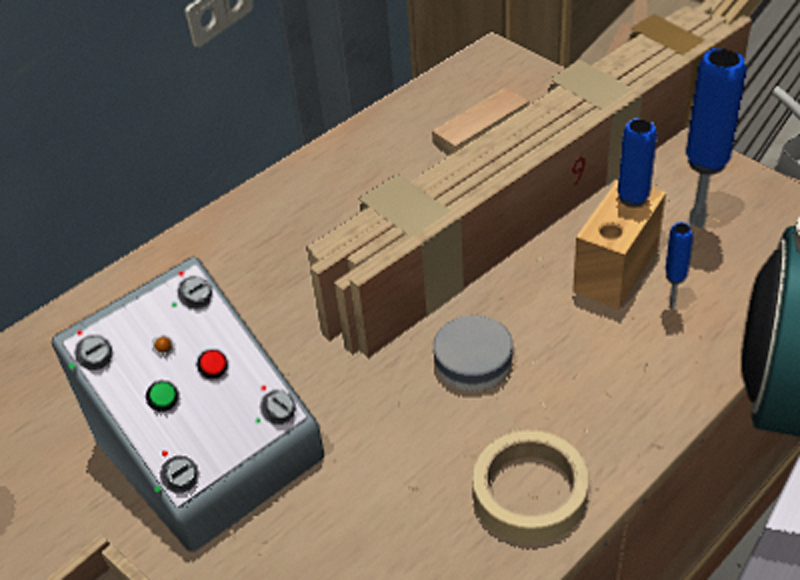

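View pics/b.png

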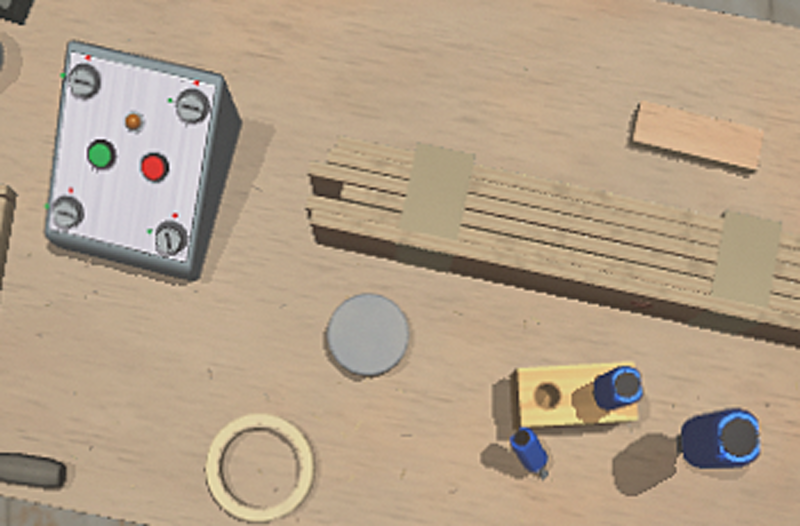

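The picture `a` shows three blue drivers. In scene pixels, the big one is at (439,175), the middle one stands in the wooden block at (399,190), and the small one is at (419,235). I choose the middle one, in the stand at about (0.386, -0.197). The undone screw is the lower right one in the top view, at about pixel (225,204). Next I fit the poses.

```bash
cat > fit.py <<'E'
from h import *
for cam in ["top","scene"]:
    z=np.load(cam+"0.npz");W=z["W"].reshape(-1,3);ok=~np.isnan(W[:,0]);W=W[ok]
    x,y,h=W.T
    a=W[(abs(x-.385)<.05)&(abs(y+.173)<.08)&(abs(h-.075)<.004)]
    r=cv2.minAreaRect(a[:,:2].astype(np.float32)*1000);print(cam,"stand",r,len(a),np.median(a[:,2]))
    g=W[(abs(x-.386)<.035)&(abs(y+.197)<.035)&(h>.09)]
    top=g[g[:,2]>.155]
    print(" handle top",top.mean(0),top.min(0),top.max(0),"all",g.min(0),g.max(0))
    c=W[(x>.48)&(x<.75)&(y>.09)&(y<.32)&(h>.04)]
    # slope plane ransac-ish
    n=None;q=c
    for k in range(8):
        m=q.mean(0);n=np.linalg.svd(q-m,full_matrices=False)[2][2];n*=np.sign(n[2]);q=c[abs((c-m)@n)<max(.0015,.01/(k+1))]
    print(" plane n",n.round(3),"m",m.round(4),"yaw",np.degrees(np.arctan2(-n[1],-n[0])),"tilt",np.degrees(np.arccos(n[2])),len(q))
    psi=np.arctan2(-n[1],-n[0]);ex=np.array([np.cos(psi)*np.cos(np.pi/6),np.sin(psi)*np.cos(np.pi/6),.5]);ey=np.array([-np.sin(psi),np.cos(psi),0])
    u=(c-m)@ex;v=(c-m)@ey;hh=(c-m)@n
    s=(hh>.004)&(hh<.016)
    P=np.c_[u,v,hh][s]
    pix=((P[:,:2]+.12)*1000).astype(int).clip(0,239);im=np.zeros((240,240),np.uint8);im[pix[:,0],pix[:,1]]=255
    im=cv2.morphologyEx(im,cv2.MORPH_CLOSE,np.ones((5,5)))
    nn,l,st,ct=cv2.connectedComponentsWithStats(im)
    lab=l[pix[:,0],pix[:,1]]
    for i in range(1,nn):
        b=P[lab==i]
        if len(b)<15: continue
        ht=np.percentile(b[:,2],85);w=m+b[:,0].mean()*ex+b[:,1].mean()*ey+ht*n
        print("  blob",len(b),b[:,:2].mean(0).round(4),"h",ht.round(4),"ext",np.ptp(b[:,:2],axis=0).round(3),"w",w.round(4))
    print(" outline u,v",u[abs(hh)<.002].min(),u[abs(hh)<.002].max(),v[abs(hh)<.002].min(),v[abs(hh)<.002].max())
E
python3 fit.py
```

```text
top stand ((374.4591369628906, -175.54324340820312), (75.49125671386719, 101.28596496582031), 1.8527244329452515) 901 0.07456021913789417
 handle top [ 0.38756482 -0.20076255  0.16182624] [ 0.37255096 -0.21527274  0.15500099] [ 0.4035075  -0.18832471  0.16847745] all [ 0.37204186 -0.21527274  0.09016821] [ 0.4035075  -0.18739681  0.16847745]
 plane n [-0.483  0.122  0.867] m [0.5955 0.203  0.0948] yaw -14.173371505211062 tilt 29.85865603834767 2461
  blob 108 [-0.0622 -0.0452] h 0.0136 ext [0.022 0.022] w [0.5256 0.1739 0.0755]
  blob 91 [-0.0621  0.0507] h 0.0104 ext [0.024 0.022] w [0.5507 0.2666 0.0728]
  blob 103 [-0.0022  0.0253] h 0.0106 ext [0.025 0.025] w [0.5947 0.2293 0.1029]
  blob 98 [-0.0024 -0.0223] h 0.0106 ext [0.022 0.026] w [0.5829 0.1831 0.1028]
  blob 48 [0.0322 0.001 ] h 0.0096 ext [0.017 0.017] w [0.6181 0.1983 0.1193]
  blob 113 [ 0.0564 -0.0463] h 0.0117 ext [0.028 0.025] w [0.6259 0.1475 0.1331]
  blob 94 [0.0579 0.0492] h 0.0111 ext [0.023 0.022] w [0.6508 0.2397 0.1334]
 outline u,v -0.09443897797659724 0.08732306958941408 -0.06720244610986224 0.07077017507
[... 414 characters left out ...]
14.45277968686149 tilt 30.01501729826797 4490
  blob 142 [-0.058  -0.0502] h 0.0131 ext [0.023 0.021] w [0.5233 0.1748 0.0737]
  blob 161 [-0.0569  0.0449] h 0.0104 ext [0.026 0.021] w [0.5493 0.2663 0.072 ]
  blob 129 [ 0.0018 -0.0268] h 0.01 ext [0.024 0.023] w [0.5808 0.1841 0.101 ]
  blob 171 [0.0027 0.0205] h 0.0103 ext [0.025 0.025] w [0.5931 0.2298 0.1017]
  blob 58 [ 0.0366 -0.0032] h 0.0094 ext [0.016 0.017] w [0.6161 0.1994 0.1179]
  blob 131 [ 0.0613 -0.0507] h 0.0107 ext [0.022 0.02 ] w [0.6243 0.1482 0.1314]
  blob 155 [0.0627 0.0443] h 0.0106 ext [0.024 0.027] w [0.6493 0.2398 0.132 ]
 outline u,v -0.09006300452352381 0.09113823517136364 -0.07032139300341089 0.06709828505910206
```

```bash
cat >> h.py <<'E'
def go(p,Rt):
    s=bot.read_state();R0=R.from_rotvec(s["tcp_rot"])
    rel=R0.inv()*R.from_matrix(Rt)
    d=R0.inv().apply(np.array(p)-s["tool_pos"]);a=np.degrees(rel.as_rotvec())
    print("t",s["time"],"d mm",(d*1e3).round(1),"a",a.round(2),"rows",np.linalg.norm(d)/.0625,np.linalg.norm(a)/10.7)
def down(yaw):
    c,s=np.cos(np.radians(yaw)),np.sin(np.radians(yaw))
    return np.array([[c,s,0],[s,-c,0],[0,0,-1]])
E
python3 -c "
from h import *
go([.387,-.201,.30],down(182.5))"
```

```text
t 0.6 d mm [ 297.9 -356.5  -68.7] a [ 0.0000e+00  1.0000e-02 -1.6303e+02] rows 7.514334919472144 15.236823158866542
```

```bash
python3 -m inch '[{"dz":-0.06},{"dz":-0.069},{"dx":0.06,"dy":-0.07,"dz":-0.069,"az":-20},{"dx":0.1,"dy":-0.12,"dz":-0.069,"az":-40},{"dx":0.15,"dy":-0.18,"dz":-0.069,"az":-60},{"dx":0.2,"dy":-0.24,"dz":-0.069,"az":-80},{"dx":0.25,"dy":-0.3,"dz":-0.069,"az":-100},{"dx":0.298,"dy":-0.3565,"dz":-0.069,"az":-120},{"dx":0.298,"dy":-0.3565,"dz":-0.069,"az":-140},{"dx":0.298,"dy":-0.3565,"dz":-0.069,"az":-163},{"dx":0.298,"dy":-0.3565,"dz":-0.069,"az":-163},{"dx":0.298,"dy":-0.3565,"dz":-0.069,"az":-163},{"dx":0.298,"dy":-0.3565,"dz":-0.069,"az":-163},{"dx":0.298,"dy":-0.3565,"dz":-0.069,"az":-163},{"dx":0.298,"dy":-0.3565,"dz":-0.069,"az":-163},{"dx":0.298,"dy":-0.3565,"dz":-0.069,"az":-163},{"dx":0.298,"dy":-0.3565,"dz":-0.069,"az":-163},{"dx":0.298,"dy":-0.3565,"dz":-0.069,"az":-163,"fingers":0.4}]'
python3 - <<'E'
from h import *
s=bot.read_state();print(s["q"],s["width"])
im,d,W,cal=cloud("wrist");np.savez("w1.npz",im=im,W=W)
for m in bot.masks_of("wrist","driver_grip")[:3]:
    r=m["region"];print(round(m["p"],2),np.round(m["box"]),np.round(np.nanmedian(W[r],0),3))
Wf=W.reshape(-1,3);x,y,h=Wf.T
g=Wf[(abs(x-.387)<.035)&(abs(y+.201)<.035)&(h>.158)&(h<.175)]
if len(g): print("handle top",len(g),g.mean(0),g.min(0),g.max(0))
a=Wf[(abs(x-.385)<.045)&(abs(y+.173)<.08)&(abs(h-.075)<.004)]
if len(a): print(cv2.minAreaRect(a[:,:2].astype(np.float32)*1000),len(a))
cv2.imwrite("pics/w1.png",im);print(proj([[.387,-.201,.164],[.387,-.15,.075]],cal))
E
```

```text
[-1.26792852e+00  2.63868813e-01  1.60397235e+00  3.16914304e-05
  1.27367653e+00 -3.68871292e-02] 1.0018573016689745
[[-181.52056472 -141.71024485]
 [-216.17960852 -177.69735438]]invalid input at $[0]: expected keys dx, dy, dz, ax, ay, az, fingers
```

View pics/w1.png

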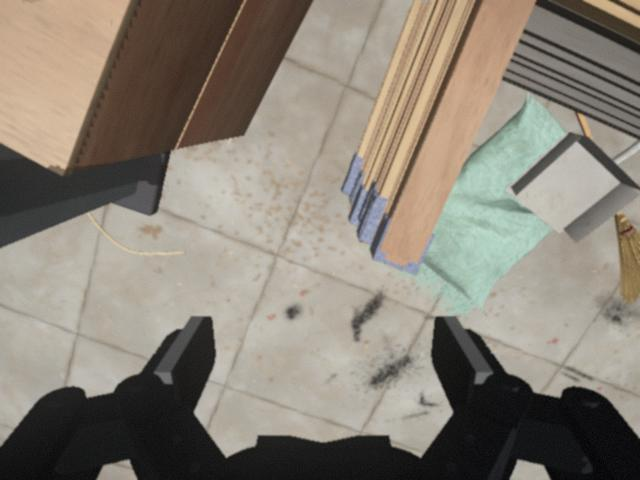

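The picture shows the fingers over the floor: the move was refused because every row needs all seven keys. I resend it with all of them.

```bash
python3 -m inch '[{"dx":0,"dy":0,"dz":-0.06,"ax":0,"ay":0,"az":0,"fingers":1},{"dx":0.03,"dy":-0.03,"dz":-0.069,"ax":0,"ay":0,"az":-10,"fingers":1},{"dx":0.06,"dy":-0.07,"dz":-0.069,"ax":0,"ay":0,"az":-20,"fingers":1},{"dx":0.08,"dy":-0.1,"dz":-0.069,"ax":0,"ay":0,"az":-30,"fingers":1},{"dx":0.1,"dy":-0.12,"dz":-0.069,"ax":0,"ay":0,"az":-40,"fingers":1},{"dx":0.125,"dy":-0.15,"dz":-0.069,"ax":0,"ay":0,"az":-50,"fingers":1},{"dx":0.15,"dy":-0.18,"dz":-0.069,"ax":0,"ay":0,"az":-60,"fingers":1},{"dx":0.175,"dy":-0.21,"dz":-0.069,"ax":0,"ay":0,"az":-70,"fingers":1},{"dx":0.2,"dy":-0.24,"dz":-0.069,"ax":0,"ay":0,"az":-80,"fingers":1},{"dx":0.225,"dy":-0.27,"dz":-0.069,"ax":0,"ay":0,"az":-90,"fingers":1},{"dx":0.25,"dy":-0.3,"dz":-0.069,"ax":0,"ay":0,"az":-100,"fingers":1},{"dx":0.275,"dy":-0.33,"dz":-0.069,"ax":0,"ay":0,"az":-110,"fingers":1},{"dx":0.298,"dy":-0.3565,"dz":-0.069,"ax":0,"ay":0,"az":-120,"fingers":1},{"dx":0.298,"dy":-0.3565,"dz":-0.069,"ax":0,"ay":0,"az":-130,"fingers":1},{"dx":0.298,"dy":-0.3565,"dz":-0.069,"ax":0,"ay":0,"az":-140,"fingers":0.5},{"dx":0.298,"dy":-0.3565,"dz":-0.069,"ax":0,"ay":0,"az":-150,"fingers":0.5},{"dx":0.298,"dy":-0.3565,"dz":-0.069,"ax":0,"ay":0,"az":-163,"fingers":0.5},{"dx":0.298,"dy":-0.3565,"dz":-0.069,"ax":0,"ay":0,"az":-163,"fingers":0.5},{"dx":0.298,"dy":-0.3565,"dz":-0.069,"ax":0,"ay":0,"az":-163,"fingers":0.5}]'
cat > look.py <<'E'
from h import *
s=bot.read_state();print(np.round(s["q"],3),s["width"])
im,d,W,cal=cloud("wrist");np.savez("w1.npz",im=im,W=W)
for m in bot.masks_of("wrist","driver_grip")[:3]:
    r=m["region"];print(round(m["p"],2),np.round(m["box"]),np.round(np.nanmedian(W[r],0),3))
Wf=W.reshape(-1,3);x,y,h=Wf.T
g=Wf[(abs(x-.387)<.035)&(abs(y+.201)<.035)&(h>.158)&(h<.175)]
if len(g): print("handle top",len(g),g.mean(0),g.min(0),g.max(0))
g=Wf[(abs(x-.387)<.035)&(abs(y+.201)<.035)&(h>.11)&(h<.175)]
if len(g): print("handle",len(g),np.percentile(g,1,0),np.percentile(g,99,0),cv2.minAreaRect(g[:,:2].astype(np.float32)*1000))
a=Wf[(abs(x-.385)<.045)&(abs(y+.173)<.08)&(abs(h-.075)<.004)]
if len(a): print(cv2.minAreaRect(a[:,:2].astype(np.float32)*1000),len(a))
cv2.imwrite("pics/w1.png",im);print(proj([[.387,-.201,.164],[.387,-.15,.075]],cal))
E
python3 look.py
```

```text
time: 3.08
tool_pos: [0.3871, -0.201, 0.3005]
tcp_rot: [-0.067, 3.141, -0.0]
wrist_force: [-0.5, 1.0, -0.1]
width: 0.753
[-0.536 -0.24   1.988 -0.     1.394 -2.149] 0.7528352955342804
0.76 [252. 123. 450. 181.] [ 0.335 -0.146  0.047]
0.59 [456. 220. 524. 282.] [ 0.444 -0.003  0.027]
0.56 [304. 192. 339. 252.] [ 0.382 -0.203  0.163]
handle top 1038 [ 0.38811248 -0.20210708  0.16392906] [ 0.37403688 -0.21524087  0.15800132] [ 0.40415221 -0.18892275  0.16782336]
handle 1466 [ 0.37395375 -0.2152059   0.11309145] [ 0.40231543 -0.18962295  0.16645415] ((389.61419677734375, -202.07666015625), (31.724512100219727, 25.950607299804688), 6.973498821258545)
((388.94683837890625, -176.36724853515625), (50.563873291015625, 99.37619018554688), 2.391321897506714) 3644
[[323.14047897 228.17897868]
 [374.72997817 205.71343912]]
```

```bash
python3 -c "
import cv2
i=cv2.imread('pics/w1.png')[100:360,190:540];cv2.imwrite('pics/w1c.png',cv2.resize(i,(800,594),interpolation=cv2.INTER_CUBIC))"
```

```text
(no output)
```

View pics/w1c.png

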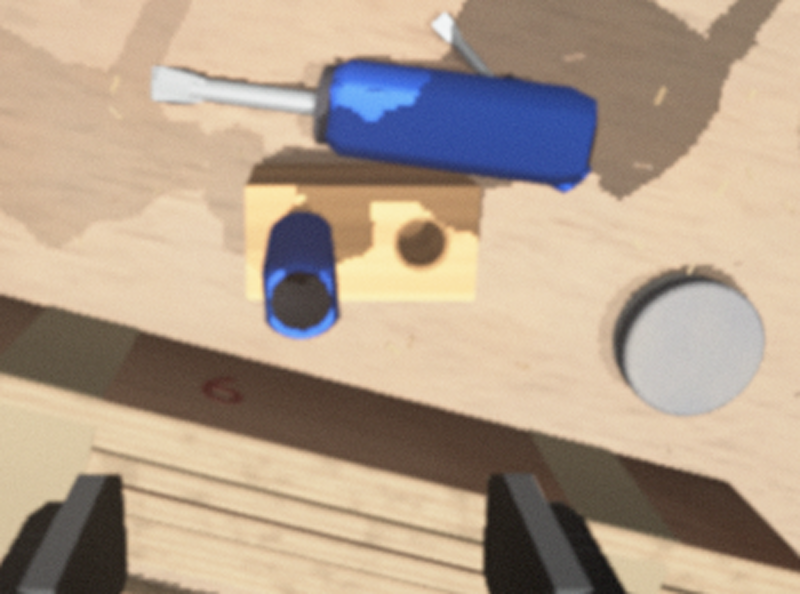

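The crop shows the middle driver upright in the stand, with its handle top at about crop (300,295) and the free hole at (420,243). The big driver now lies on the bench at about crop (460,120), beside the stand and over the small one. It toppled since the first pictures, but it is clear of my grasp. The tin is at crop (690,345). I go down and grasp.

```bash
python3 -m inch '[{"dx":-0.0013,"dy":-0.0015,"dz":0.04,"ax":0,"ay":0,"az":0,"fingers":0.5},{"dx":-0.0013,"dy":-0.0015,"dz":0.08,"ax":0,"ay":0,"az":0,"fingers":0.5},{"dx":-0.0013,"dy":-0.0015,"dz":0.12,"ax":0,"ay":0,"az":0,"fingers":0.5},{"dx":-0.0013,"dy":-0.0015,"dz":0.15,"ax":0,"ay":0,"az":0,"fingers":0.5},{"dx":-0.0013,"dy":-0.0015,"dz":0.18,"ax":0,"ay":0,"az":0,"fingers":0.5},{"dx":-0.0013,"dy":-0.0015,"dz":0.1985,"ax":0,"ay":0,"az":0,"fingers":0.5},{"dx":-0.0013,"dy":-0.0015,"dz":0.1985,"ax":0,"ay":0,"az":0,"fingers":0.5},{"dx":-0.0013,"dy":-0.0015,"dz":0.1985,"ax":0,"ay":0,"az":0,"fingers":-0.4},{"dx":-0.0013,"dy":-0.0015,"dz":0.1985,"ax":0,"ay":0,"az":0,"fingers":-0.6},{"dx":-0.0013,"dy":-0.0015,"dz":0.1985,"ax":0,"ay":0,"az":0,"fingers":-0.8},{"dx":-0.0013,"dy":-0.0015,"dz":0.1985,"ax":0,"ay":0,"az":0,"fingers":-1},{"dx":-0.0013,"dy":-0.0015,"dz":0.1985,"ax":0,"ay":0,"az":0,"fingers":-1}]' 90
python3 -c "
from h import *
im,d,W,cal=cloud('scene');np.savez('s2.npz',im=im,W=W)
cv2.imwrite('pics/s2.png',cv2.resize(im[110:400,80:480],(800,580)))
s=bot.read_state();print(s['wrist_force'],s['torque'],np.round(s['q'],3))"
```

```text
time: 4.68
tool_pos: [0.3897, -0.2031, 0.1034]
tcp_rot: [-0.066, 3.138, -0.003]
wrist_force: [0.1, 0.2, 6.2]
width: 0.298
[-0.0074949   0.53477006  6.54878312] [ 0.07340443  0.07998699 -0.03736179] [-0.537 -0.069  2.22  -0.     0.988 -2.15 ]
```

```bash
python3 -m inch '[{"dx":0,"dy":0,"dz":-0.015,"ax":0,"ay":0,"az":0,"fingers":-1},{"dx":0,"dy":0,"dz":-0.04,"ax":0,"ay":0,"az":0,"fingers":-1},{"dx":0,"dy":0,"dz":-0.08,"ax":0,"ay":0,"az":0,"fingers":-1},{"dx":0,"dy":0,"dz":-0.12,"ax":0,"ay":0,"az":0,"fingers":-1},{"dx":0,"dy":0,"dz":-0.16,"ax":0,"ay":0,"az":0,"fingers":-1},{"dx":0,"dy":0,"dz":-0.16,"ax":0,"ay":0,"az":0,"fingers":-1}]'
cat >> h.py <<'E'
PSI=np.radians(-14.3);c30=np.cos(np.pi/6)
EX=np.array([np.cos(PSI)*c30,np.sin(PSI)*c30,.5]);EY=np.array([-np.sin(PSI),np.cos(PSI),0]);N=np.cross(EX,EY)
HEAD=np.array([.5245,.1743,.0746]);L=.0884
def pose(th,h,head=HEAD,tip=np.array([0,0,L])):
    "blade turned th deg clockwise from up-slope, tip h m above head top"
    Rt=np.c_[-EX,EY,-N]@R.from_euler('z',th,degrees=True).as_matrix()
    return head+h*N-Rt@tip,Rt
E
python3 -c "
from h import *
print(np.linalg.det(pose(0,0)[1]),pose(0,.04)[0])
go(*pose(0,.04))
s=bot.read_state();print(s['wrist_force'],s['torque'])
im,d,W,cal=cloud('wrist');cv2.imwrite('pics/w2.png',im)
print(proj(np.array(s['tool_pos'])+R.from_rotvec(s['tcp_rot']).apply([0,0,L]),cal))
"
```

```text
time: 5.48
tool_pos: [0.3912, -0.204, 0.2681]
tcp_rot: [-0.066, 3.131, -0.01]
wrist_force: [0.2, -0.1, -1.2]
width: 0.296
0.9999999999999998 [0.46228919 0.19015734 0.18579766]
t 5.475 d mm [-86.9 391.4  80.7] a [  4.1  -29.18  16.4 ] rows 6.543018611896471 3.1520604691152583
[ 0.19203369 -0.12065175 -1.22590344] [-0.00993723 -0.02160252  0.03378335]
[[323.10183839 248.76436756]]
```

View pics/w2.png

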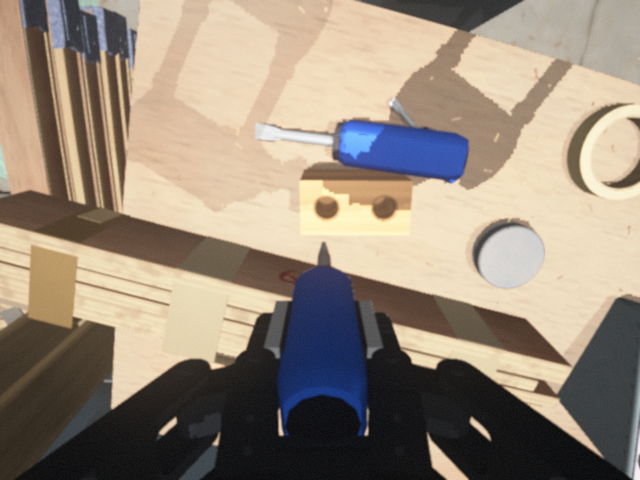

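The picture shows the driver gripped straight between the pads, with its tip at about (323,243), where the projection says (323,249). Both stand holes are free, at (327,208) and (385,207). I carry it to about 40 mm above the screw.

```bash
python3 -m inch '[{"dx":-0.01,"dy":0.04,"dz":0,"ax":0.4,"ay":-3,"az":1.6,"fingers":-1},{"dx":-0.02,"dy":0.09,"dz":0,"ax":0.8,"ay":-6,"az":3.2,"fingers":-1},{"dx":-0.03,"dy":0.14,"dz":0,"ax":1.3,"ay":-9,"az":5,"fingers":-1},{"dx":-0.04,"dy":0.19,"dz":0,"ax":1.7,"ay":-12,"az":6.6,"fingers":-1},{"dx":-0.05,"dy":0.24,"dz":0,"ax":2.1,"ay":-15,"az":8.2,"fingers":-1},{"dx":-0.06,"dy":0.29,"dz":0.01,"ax":2.6,"ay":-18,"az":10,"fingers":-1},{"dx":-0.07,"dy":0.33,"dz":0.02,"ax":3,"ay":-21,"az":12,"fingers":-1},{"dx":-0.08,"dy":0.36,"dz":0.04,"ax":3.5,"ay":-25,"az":14,"fingers":-1},{"dx":-0.087,"dy":0.385,"dz":0.06,"ax":4.1,"ay":-29.2,"az":16.4,"fingers":-1},{"dx":-0.087,"dy":0.3914,"dz":0.075,"ax":4.1,"ay":-29.2,"az":16.4,"fingers":-1},{"dx":-0.087,"dy":0.3914,"dz":0.0807,"ax":4.1,"ay":-29.2,"az":16.4,"fingers":-1},{"dx":-0.087,"dy":0.3914,"dz":0.0807,"ax":4.1,"ay":-29.2,"az":16.4,"fingers":-1},{"dx":-0.087,"dy":0.3914,"dz":0.0807,"ax":4.1,"ay":-29.2,"az":16.4,"fingers":-1}]'
python3 - <<'E'
from h import *
s=bot.read_state();print(np.round(s["q"],3));go(*pose(0,.04))
im,d,W,cal=cloud('wrist');np.savez("w3.npz",im=im,W=W)
T=np.array(s['tool_pos']);Rt=R.from_rotvec(s['tcp_rot'])
px=proj([T+Rt.apply([0,0,L]),HEAD,HEAD+.03*EX],cal);print(px)
# tool-frame cloud: shaft/tip points
Q=Rt.inv().apply((W.reshape(-1,3)-T));
m=(abs(Q[:,0])<.02)&(abs(Q[:,1])<.02)&(Q[:,2]>.02)&(Q[:,2]<.1)
for a in np.arange(.03,.1,.01):
    q=Q[m&(abs(Q[:,2]-a)<.005)]
    if len(q):print(a.round(3),len(q),q.min(0).round(4),q.max(0).round(4))
# head in plane coords
w=W.reshape(-1,3)-HEAD;u,v,h=w@EX,w@EY,w@N
k=(abs(u)<.02)&(abs(v)<.02)&(abs(h)<.004)&(np.hypot(u,v)<.018);print("head",k.sum(),np.c_[u,v,h][k].mean(0),np.c_[u,v,h][k].min(0),np.c_[u,v,h][k].max(0))
k=(abs(u)<.03)&(abs(v)<.03)&(h<-.007)&(h>-.017);print("cover h",np.median(h[k]))
x,y=np.round(px[1]).astype(int)
x0,y0=max(0,x-110),max(0,y-80);x0=min(x0,420);y0=min(y0,320)
print(x0,y0);cv2.imwrite('pics/w3.png',cv2.resize(im[y0:y0+160,x0:x0+220],(800,582),interpolation=cv2.INTER_CUBIC));cv2.imwrite('pics/w3f.png',im)
E
```

```text
time: 7.15
tool_pos: [0.4614, 0.1906, 0.1845]
tcp_rot: [0.329, 2.603, -0.085]
wrist_force: [-0.0, -0.2, -0.8]
width: 0.293
[ 0.604 -0.253  2.301 -0.543  0.81  -0.392]
t 7.15 d mm [-1.5 -0.2 -0.6] a [ 0.06 -0.18 -0.11] rows 0.02621242185181693 0.020934253390339386
[[322.48248335 248.33482519]
 [322.0549569  233.56347007]
 [322.09779057 271.0311225 ]]
0.03 19 [ 0.0102 -0.005   0.0251] [0.0129 0.0076 0.0278]
0.05 27 [ 0.002  -0.0019  0.0504] [0.0034 0.0042 0.0548]
0.06 82 [-0.0001 -0.0026  0.0551] [0.0036 0.0049 0.0649]
0.07 93 [ 0.0008 -0.0026  0.065 ] [0.0054 0.0045 0.0748]
0.08 31 [ 0.004  -0.0015  0.075 ] [0.0057 0.0028 0.0844]
0.09 3 [0.0047 0.0003 0.0856] [0.0052 0.0016 0.0872]
head 600 [ 0.0001414   0.00058165 -0.00038227] [-0.00958169 -0.00974842 -0.00398926] [0.01157166 0.01122922 0.00190637]
cover h -0.012125505090874497
212 154
```

View pics/w3.png

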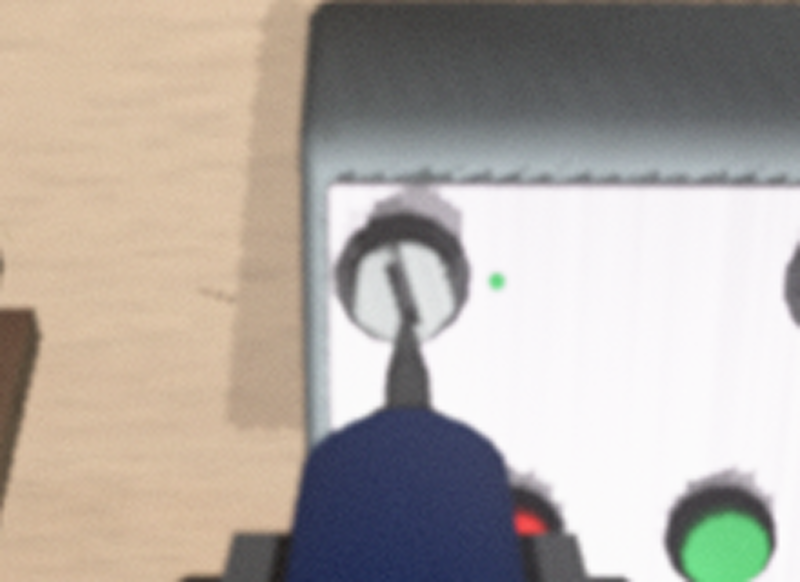

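Run:
```python
from h import *
z=np.load("w3.npz");im=z["im"];cal=bot.get_calibration("wrist");cal=(np.array(cal["intrinsics"]),np.array(cal["distortion"]),np.array(cal["view"]))
g=np.arange(-15,15,.05)/1000
U,Vv=np.meshgrid(g[::-1],g[::-1],indexing="ij") # up = upslope, left=+y
P=HEAD+U[...,None]*EX+Vv[...,None]*EY
p=proj(P.reshape(-1,3),cal).reshape(600,600,2).astype(np.float32)
w=cv2.remap(im,p[...,0],p[...,1],cv2.INTER_CUBIC);cv2.imwrite("pics/rect.png",w)
gr=cv2.cvtColor(w,cv2.COLOR_BGR2GRAY)
for th in (90,110,130):
    r=np.hypot(U-.0,Vv-.0005)
    k=(gr<th)&(r<.008)
    n,l,st,c=cv2.connectedComponentsWithStats(k.astype(np.uint8))
    for i in range(1,n):
        if st[i,4]<2000: continue
        q=np.c_[U[l==i],Vv[l==i]]*1e3;e,v=np.linalg.eigh(np.cov(q.T));a=v[:,1]*np.sign(v[0,1])
        print(th,st[i,4]/400,"mm2 c",q.mean(0).round(2),"angle cw deg",np.degrees(np.arctan2(-a[1],a[0])).round(1),"len",4*np.sqrt(e[1]).round(2),4*np.sqrt(e[0]).round(2))
```

```text
110 24.925 mm2 c [1.84 0.34] angle cw deg -17.1 len 16.2 2.48
130 38.7375 mm2 c [1.39 0.33] angle cw deg -16.3 len 16.0 3.32
```

View pics/rect.png

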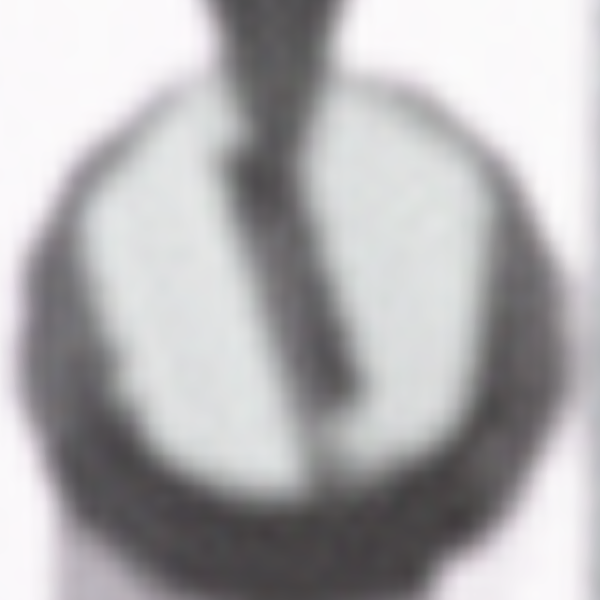

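The rectified view shows the slot running from (240,165) to (345,395). That is about 17° counter-clockwise of up-slope, centred within 1 mm of my estimate. I align and close to about 5 mm.

```bash
python3 - <<'E'
import re
s=open("h.py").read().replace("HEAD=np.array([.5245,.1743,.0746])","HEAD=np.array([.5245,.1743,.0746])+.0006*EX").replace("L=.0884","L=.0875");open("h.py","w").write(s)
E
python3 -c "
from h import *
go(*pose(-17,.04));go(*pose(-17,.005))"
```

```text
t 7.2 d mm [-1.9 -0.4  0.4] a [  0.1   -0.15 -17.13] rows 0.031677361797959 1.6009671296579717
t 7.2 d mm [-2.  -0.4 35.4] a [  0.1   -0.15 -17.13] rows 0.5676910669079667 1.6009671296579717
```

```bash
python3 -m inch '[{"dx":-0.002,"dy":-0.0004,"dz":0,"ax":0.1,"ay":-0.15,"az":-8,"fingers":-1},{"dx":-0.002,"dy":-0.0004,"dz":0.01,"ax":0.1,"ay":-0.15,"az":-17,"fingers":-1},{"dx":-0.002,"dy":-0.0004,"dz":0.02,"ax":0.1,"ay":-0.15,"az":-17.1,"fingers":-1},{"dx":-0.002,"dy":-0.0004,"dz":0.03,"ax":0.1,"ay":-0.15,"az":-17.1,"fingers":-1},{"dx":-0.002,"dy":-0.0004,"dz":0.0354,"ax":0.1,"ay":-0.15,"az":-17.1,"fingers":-1},{"dx":-0.002,"dy":-0.0004,"dz":0.0354,"ax":0.1,"ay":-0.15,"az":-17.1,"fingers":-1},{"dx":-0.002,"dy":-0.0004,"dz":0.0354,"ax":0.1,"ay":-0.15,"az":-17.1,"fingers":-1}]'
python3 - <<'E'
from h import *
s=bot.read_state();go(*pose(-17,.005))
im,d,W,cal=cloud('wrist')
T=np.array(s['tool_pos']);Rt=R.from_rotvec(s['tcp_rot'])
px=proj([T+Rt.apply([0,0,L]),HEAD],cal);print(px)
Q=Rt.inv().apply((W.reshape(-1,3)-T))
h=(W.reshape(-1,3)-HEAD)@N
m=(abs(Q[:,0])<.012)&(abs(Q[:,1])<.012)&(h>.002)
for a in np.arange(.05,.1,.01):
    q=Q[m&(abs(Q[:,2]-a)<.005)]
    if len(q):print(a.round(3),len(q),q.min(0).round(4),q.max(0).round(4))
x,y=np.round(px[1]).astype(int)
cv2.imwrite('pics/w4.png',cv2.resize(im[y-40:y+40,x-55:x+55],(800,582),interpolation=cv2.INTER_CUBIC))
E
```

```text
time: 8.07
tool_pos: [0.4803, 0.1857, 0.1552]
tcp_rot: [-0.061, 2.63, -0.19]
wrist_force: [0.7, -1.0, -1.9]
width: 0.294
t 8.075 d mm [ 0.2 -0.   0.1] a [ 0.01  0.01 -0.05] rows 0.0036826029406846496 0.005239465707456398
[[322.97634367 248.73274707]
 [322.88501619 245.88414489]]
0.05 28 [ 0.0019 -0.0022  0.0504] [0.0036 0.0033 0.0546]
0.06 78 [-0.0008 -0.0029  0.055 ] [0.0035 0.0046 0.0649]
0.07 96 [ 0.0009 -0.0029  0.065 ] [0.0052 0.0042 0.0744]
0.08 31 [ 0.0036 -0.0018  0.0753] [0.0058 0.0025 0.0841]
0.09 8 [ 0.0002 -0.0084  0.0861] [0.0062 0.0078 0.0906]
```

View pics/w4.png

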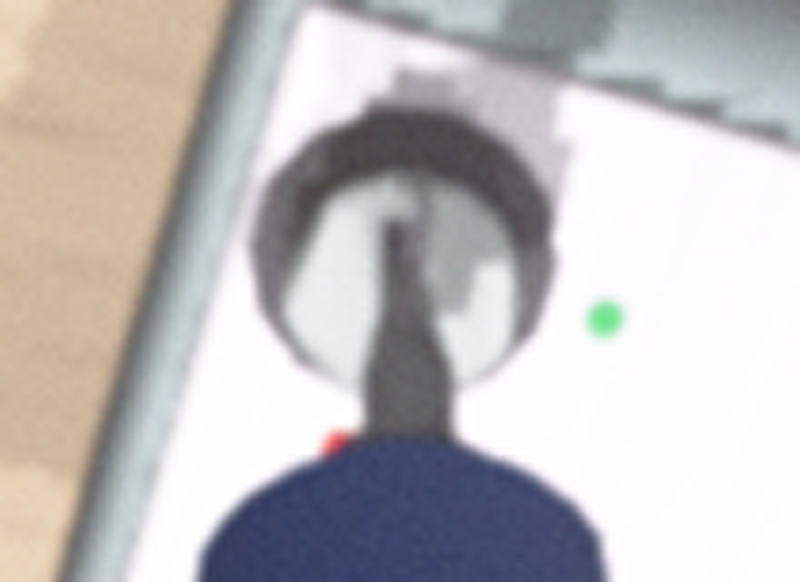

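The crop shows the blade standing in line with the slot; the slot's far end is visible at (393,230). I lower it carefully by 8 mm.

```bash
python3 -m inch '[{"dx":0.0,"dy":0,"dz":0.002,"ax":0,"ay":0,"az":0,"fingers":-1},{"dx":0.0,"dy":0,"dz":0.004,"ax":0,"ay":0,"az":0,"fingers":-1},{"dx":0.0,"dy":0,"dz":0.006,"ax":0,"ay":0,"az":0,"fingers":-1},{"dx":0.0,"dy":0,"dz":0.008,"ax":0,"ay":0,"az":0,"fingers":-1},{"dx":0.0,"dy":0,"dz":0.008,"ax":0,"ay":0,"az":0,"fingers":-1}]' 100
cat > st.py <<'E'
from h import *
s=bot.read_state();Rt=R.from_rotvec(s['tcp_rot']);f=np.array(s['wrist_force'])
T=np.array(s['tool_pos'])+Rt.apply([0,0,L]);e=(T-HEAD)
Rc=np.c_[-EX,EY,-N];th=np.degrees((R.from_matrix(Rc).inv()*Rt).as_rotvec())
print("tip u,v,h mm",np.round([e@EX*1e3,e@EY*1e3,e@N*1e3],2),"rot",th.round(2),"F out,u,v",np.round([f@N,f@EX,f@EY],1),"torque tool",Rt.inv().apply(s['torque']).round(3),"q",np.round(s['q'],2),"w",round(s["width"],3))
E
python3 st.py
```

```text
time: 8.75
tool_pos: [0.4841, 0.1846, 0.1481]
tcp_rot: [-0.061, 2.63, -0.19]
wrist_force: [0.1, -0.6, -0.7]
width: 0.293
tip u,v,h mm [ 0.08  0.05 -3.  ] rot [ -0.     0.   -16.95] F out,u,v [-0.7 -0.1 -0.5] torque tool [-0.119  0.338  0.013] q [ 0.56 -0.17  2.31 -0.59  0.71 -0.66] w 0.293
```

The tip is 3 mm into the slot with no force, so it is in. Now I press.

```bash
python3 -m inch '[{"dx":0,"dy":0,"dz":0.002,"ax":0,"ay":0,"az":0,"fingers":-1},{"dx":0,"dy":0,"dz":0.004,"ax":0,"ay":0,"az":0,"fingers":-1},{"dx":0,"dy":0,"dz":0.005,"ax":0,"ay":0,"az":0,"fingers":-1},{"dx":0,"dy":0,"dz":0.006,"ax":0,"ay":0,"az":0,"fingers":-1},{"dx":0,"dy":0,"dz":0.007,"ax":0,"ay":0,"az":0,"fingers":-1},{"dx":0,"dy":0,"dz":0.007,"ax":0,"ay":0,"az":0,"fingers":-1}]'; python3 st.py
```

```text
time: 9.5
tool_pos: [0.4877, 0.184, 0.1429]
tcp_rot: [-0.06, 2.63, -0.189]
wrist_force: [-7.1, -0.2, 6.7]
width: 0.294
tip u,v,h mm [ 0.66  0.34 -9.39] rot [ -0.02  -0.04 -16.92] F out,u,v [ 9.3 -2.6 -2. ] torque tool [0.112 0.805 0.024] q [ 0.55 -0.16  2.31 -0.6   0.7  -0.65] w 0.294
```

```bash
python3 -m inch '[{"dx":0.0004,"dy":0,"dz":0.001,"ax":0,"ay":0,"az":0,"fingers":-1},{"dx":0.0004,"dy":0,"dz":0.002,"ax":0,"ay":0,"az":0,"fingers":-1},{"dx":0.0004,"dy":0,"dz":0.003,"ax":0,"ay":0,"az":0,"fingers":-1},{"dx":0.0004,"dy":0,"dz":0.003,"ax":0,"ay":0,"az":0,"fingers":-1}]'; python3 st.py
```

```text
time: 10.0
tool_pos: [0.4889, 0.1838, 0.1413]
tcp_rot: [-0.059, 2.629, -0.189]
wrist_force: [-11.8, 0.1, 11.7]
width: 0.296
tip u,v,h mm [  0.99   0.47 -11.33] rot [ -0.02  -0.07 -16.85] F out,u,v [15.9 -4.  -2.8] torque tool [ 0.257  1.246 -0.002] q [ 0.55 -0.15  2.31 -0.6   0.69 -0.65] w 0.296
```

```bash
python3 -m inch '[{"dx":0,"dy":0,"dz":0.0015,"ax":0,"ay":0,"az":6,"fingers":-1},{"dx":0,"dy":0,"dz":0.0015,"ax":0,"ay":0,"az":13,"fingers":-1},{"dx":0,"dy":0,"dz":0.0015,"ax":0,"ay":0,"az":20,"fingers":-1},{"dx":0,"dy":0,"dz":0.0015,"ax":0,"ay":0,"az":27,"fingers":-1},{"dx":0,"dy":0,"dz":0.0015,"ax":0,"ay":0,"az":34,"fingers":-1},{"dx":0,"dy":0,"dz":0.0015,"ax":0,"ay":0,"az":41,"fingers":-1},{"dx":0,"dy":0,"dz":0.0015,"ax":0,"ay":0,"az":48,"fingers":-1},{"dx":0,"dy":0,"dz":0.0015,"ax":0,"ay":0,"az":48,"fingers":-1}]'; python3 st.py
```

```text
time: 11.0
tool_pos: [0.4891, 0.1832, 0.1413]
tcp_rot: [1.015, 2.416, 0.102]
wrist_force: [-15.8, -0.9, 16.5]
width: 0.291
tip u,v,h mm [  1.27  -0.26 -11.52] rot [ 0.06 -0.08 31.27] F out,u,v [21.8 -4.9 -4.8] torque tool [1.746 0.561 0.037] q [ 0.55 -0.15  2.31 -0.6   0.69  0.19] w 0.291
```

```bash
python3 -m inch '[{"dx":0,"dy":0,"dz":0.001,"ax":0,"ay":0,"az":7,"fingers":-1},{"dx":0,"dy":0,"dz":0.001,"ax":0,"ay":0,"az":14,"fingers":-1},{"dx":0,"dy":0,"dz":0.001,"ax":0,"ay":0,"az":21,"fingers":-1},{"dx":0,"dy":0,"dz":0.001,"ax":0,"ay":0,"az":28,"fingers":-1},{"dx":0,"dy":0,"dz":0.001,"ax":0,"ay":0,"az":35,"fingers":-1},{"dx":0,"dy":0,"dz":0.001,"ax":0,"ay":0,"az":42,"fingers":-1},{"dx":0,"dy":0,"dz":0.001,"ax":0,"ay":0,"az":48,"fingers":-1},{"dx":0,"dy":0,"dz":0.001,"ax":0,"ay":0,"az":52,"fingers":-1},{"dx":0,"dy":0,"dz":0.001,"ax":0,"ay":0,"az":56,"fingers":-1},{"dx":0,"dy":0,"dz":0.001,"ax":0,"ay":0,"az":58,"fingers":-1},{"dx":0,"dy":0,"dz":0.001,"ax":0,"ay":0,"az":58,"fingers":-1}]'; python3 st.py
```

```text
time: 12.38
tool_pos: [0.4884, 0.1828, 0.1409]
tcp_rot: [2.117, 1.662, 0.436]
wrist_force: [-16.9, 0.5, 15.5]
width: 0.291
tip u,v,h mm [  0.42  -0.93 -11.52] rot [ 0.16 -0.11 89.37] F out,u,v [21.7 -6.6 -3.7] torque tool [ 1.951 -0.848 -0.072] q [ 0.55 -0.15  2.31 -0.6   0.69  1.2 ] w 0.291
```

The blade has about 13° of play in the slot, so I turn further until the torque rises at the stop.

```bash
python3 -m inch '[{"dx":0,"dy":0,"dz":0.001,"ax":0,"ay":0,"az":3,"fingers":-1},{"dx":0,"dy":0,"dz":0.001,"ax":0,"ay":0,"az":6,"fingers":-1},{"dx":0,"dy":0,"dz":0.001,"ax":0,"ay":0,"az":8,"fingers":-1},{"dx":0,"dy":0,"dz":0.001,"ax":0,"ay":0,"az":8,"fingers":-1}]'; python3 st.py;python3 -m inch '[{"dx":0,"dy":0,"dz":0.001,"ax":0,"ay":0,"az":2,"fingers":-1},{"dx":0,"dy":0,"dz":0.001,"ax":0,"ay":0,"az":4,"fingers":-1},{"dx":0,"dy":0,"dz":0.001,"ax":0,"ay":0,"az":4,"fingers":-1}]'; python3 st.py
```

```text
time: 12.88
tool_pos: [0.4882, 0.1828, 0.1409]
tcp_rot: [2.244, 1.518, 0.477]
wrist_force: [-15.6, 1.4, 15.1]
width: 0.292
tip u,v,h mm [  0.1   -0.99 -11.46] rot [ 0.21 -0.11 97.48] F out,u,v [20.8 -5.8 -2.5] torque tool [ 1.616 -0.817 -0.01 ] q [ 0.55 -0.15  2.31 -0.6   0.7   1.34] w 0.292
time: 13.25
tool_pos: [0.488, 0.183, 0.1408]
tcp_rot: [2.305, 1.442, 0.497]
wrist_force: [-15.5, 2.6, 13.7]
width: 0.294
tip u,v,h mm [ -0.21  -0.87 -11.42] rot [ 2.5000e-01 -9.0000e-02  1.0157e+02] F out,u,v [19.6 -6.7 -1.3] torque tool [ 1.573 -0.846 -0.048] q [ 0.55 -0.15  2.31 -0.6   0.7   1.41] w 0.294
```

```bash
for i in 1 2; do python3 -m inch '[{"dx":0,"dy":0,"dz":0.001,"ax":0,"ay":0,"az":2,"fingers":-1},{"dx":0,"dy":0,"dz":0.001,"ax":0,"ay":0,"az":4,"fingers":-1},{"dx":0,"dy":0,"dz":0.001,"ax":0,"ay":0,"az":4,"fingers":-1}]' >/dev/null; python3 st.py; done
```

```text
tip u,v,h mm [ -0.36  -0.77 -11.4 ] rot [ 2.8000e-01 -9.0000e-02  1.0565e+02] F out,u,v [18.6 -5.8 -2.1] torque tool [ 1.368 -0.94  -0.062] q [ 0.55 -0.15  2.31 -0.6   0.7   1.49] w 0.29
tip u,v,h mm [ -0.43  -0.7  -11.38] rot [ 3.1000e-01 -9.0000e-02  1.0972e+02] F out,u,v [17.5 -4.6 -2.3] torque tool [ 1.289 -1.093 -0.102] q [ 0.55 -0.15  2.31 -0.6   0.7   1.56] w 0.295
```

```bash
python3 -m inch '[{"dx":0,"dy":0,"dz":0.0015,"ax":0,"ay":0,"az":2.5,"fingers":-1},{"dx":0,"dy":0,"dz":0.0015,"ax":0,"ay":0,"az":5,"fingers":-1},{"dx":0,"dy":0,"dz":0.0015,"ax":0,"ay":0,"az":5,"fingers":-1}]' >/dev/null; python3 st.py; python3 -m inch '[{"dx":0,"dy":0,"dz":-0.002,"ax":0,"ay":0,"az":0,"fingers":-1},{"dx":0,"dy":0,"dz":-0.004,"ax":0,"ay":0,"az":0,"fingers":-1},{"dx":0,"dy":0,"dz":-0.0055,"ax":0,"ay":0,"az":0,"fingers":-1},{"dx":0,"dy":0,"dz":-0.0055,"ax":0,"ay":0,"az":0,"fingers":-1},{"dx":0,"dy":0,"dz":-0.0055,"ax":0,"ay":0,"az":0,"fingers":-1}]'; python3 st.py
```

```text
tip u,v,h mm [ -0.26  -0.37 -11.49] rot [ 3.1000e-01 -9.0000e-02  1.1481e+02] F out,u,v [21.9 -5.5 -2.4] torque tool [ 1.38  -1.336 -0.23 ] q [ 0.55 -0.15  2.31 -0.6   0.7   1.65] w 0.293
time: 15.0
tool_pos: [0.4851, 0.1839, 0.145]
tcp_rot: [2.486, 1.181, 0.559]
wrist_force: [-3.7, -0.1, 0.5]
width: 0.286
tip u,v,h mm [-0.88 -0.82 -6.27] rot [ 3.900e-01 -1.100e-01  1.148e+02] F out,u,v [ 2.2 -2.8 -1. ] torque tool [ 0.702 -0.647 -0.154] q [ 0.56 -0.16  2.31 -0.59  0.71  1.64] w 0.286
```

The torque rose to 0.23 N m, so it is at the stop. After relaxing, the spring force is gone at about 2.3 mm sunk. I unload the twist, withdraw, and look.

```bash
python3 -m inch '[{"dx":0,"dy":0,"dz":0,"ax":0,"ay":0,"az":-6,"fingers":-1},{"dx":0,"dy":0,"dz":-0.002,"ax":0,"ay":0,"az":-10,"fingers":-1},{"dx":0,"dy":0,"dz":-0.004,"ax":0,"ay":0,"az":-10,"fingers":-1},{"dx":0,"dy":0,"dz":-0.008,"ax":0,"ay":0,"az":-10,"fingers":-1},{"dx":0,"dy":0,"dz":-0.02,"ax":0,"ay":0,"az":-10,"fingers":-1},{"dx":0,"dy":0,"dz":-0.045,"ax":0,"ay":0,"az":-10,"fingers":-1},{"dx":0,"dy":0,"dz":-0.07,"ax":0,"ay":0,"az":-10,"fingers":-1},{"dx":0,"dy":0,"dz":-0.07,"ax":0,"ay":0,"az":-10,"fingers":-1}]'; python3 st.py
python3 - <<'E'
from h import *
s=bot.read_state()
im,d,W,cal=cloud('wrist');T=np.array(s['tool_pos']);Rt=R.from_rotvec(s['tcp_rot'])
px=proj([T+Rt.apply([0,0,L]),HEAD],cal);print(px)
w=W.reshape(-1,3)-HEAD;u,v,h=w@EX,w@EY,w@N
k=(np.hypot(u,v)<.009)&(abs(h)<.008);print("head h",k.sum(),np.percentile(h[k],[25,50,75,90]))
k=(np.hypot(u,v)<.03)&(h<-.009)&(h>-.017);print("cover h",np.median(h[k]))
x,y=np.round(px[1]).astype(int)
cv2.imwrite('pics/w5.png',cv2.resize(im[max(0,y-60):y+60,x-80:x+80],(800,600),interpolation=cv2.INTER_CUBIC))
Q=Rt.inv().apply((W.reshape(-1,3)-T))
m=(abs(Q[:,0])<.02)&(abs(Q[:,1])<.02)
for a in np.arange(.03,.1,.01):
    q=Q[m&(abs(Q[:,2]-a)<.005)]
    if len(q):print(a.round(3),len(q),q.min(0).round(4),q.max(0).round(4))
E
```

```text
time: 16.0
tool_pos: [0.4525, 0.1943, 0.2089]
tcp_rot: [2.352, 1.38, 0.519]
wrist_force: [0.1, 1.1, -2.0]
width: 0.293
tip u,v,h mm [ 1.82  1.57 66.2 ] rot [0.0000e+00 2.0000e-02 1.0488e+02] F out,u,v [-1.7 -1.1  1.1] torque tool [ 0.307 -0.116 -0.015] q [ 0.63 -0.29  2.28 -0.53  0.87  1.43] w 0.293
[[321.26206473 251.19109974]
 [319.86108775 226.53332717]]
head h 368 [-0.00392299 -0.00251807 -0.00187596 -0.00145419]
cover h -0.012047195714325422
0.03 22 [ 0.0115 -0.0043  0.0255] [0.0142 0.0092 0.0283]
0.05 26 [ 0.0033 -0.0017  0.0505] [0.0053 0.0044 0.0549]
0.06 80 [ 0.0023 -0.0018  0.0551] [0.0052 0.0052 0.0648]
0.07 95 [ 0.0024 -0.0019  0.065 ] [0.007  0.0053 0.0749]
0.08 31 [ 0.0058 -0.0007  0.075 ] [0.0071 0.0035 0.0835]
0.09 4 [0.0064 0.0005 0.0857] [0.0068 0.0024 0.087 ]
```

View pics/w5.png

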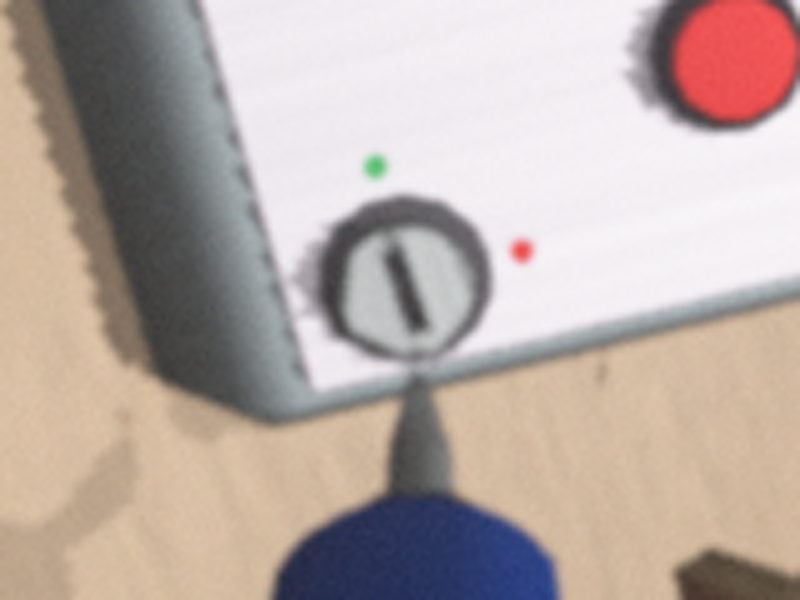

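The crop shows the slot at (390,245)–(422,332) pointing across the slope at the green mark (375,166). The head is 2.5 mm lower, so it is locked. Now I go back to the stand.

```bash
python3 -c "
from h import *
go([.388,-.203,.235],down(2.5))"
```

```text
t 16.05 d mm [-375.3  146.    -5.4] a [ 22.5  -21.61  56.95] rows 6.443250053877802 6.069029232330239
```

```bash
python3 -m inch '[{"dx":-0.03,"dy":0.012,"dz":-0.01,"ax":1.5,"ay":-1.4,"az":3.8,"fingers":-1},{"dx":-0.06,"dy":0.023,"dz":-0.015,"ax":3,"ay":-2.9,"az":7.6,"fingers":-1},{"dx":-0.1,"dy":0.039,"dz":-0.015,"ax":6,"ay":-5.8,"az":15.2,"fingers":-1},{"dx":-0.14,"dy":0.055,"dz":-0.015,"ax":9,"ay":-8.6,"az":22.8,"fingers":-1},{"dx":-0.18,"dy":0.07,"dz":-0.015,"ax":12,"ay":-11.5,"az":30.4,"fingers":-1},{"dx":-0.22,"dy":0.086,"dz":-0.015,"ax":15,"ay":-14.4,"az":38,"fingers":-1},{"dx":-0.26,"dy":0.1,"dz":-0.012,"ax":18,"ay":-17.3,"az":45.6,"fingers":-1},{"dx":-0.3,"dy":0.117,"dz":-0.01,"ax":21,"ay":-20.2,"az":53.2,"fingers":-1},{"dx":-0.34,"dy":0.132,"dz":-0.0054,"ax":22.5,"ay":-21.6,"az":57,"fingers":-1},{"dx":-0.365,"dy":0.142,"dz":-0.0054,"ax":22.5,"ay":-21.6,"az":57,"fingers":-1},{"dx":-0.3753,"dy":0.146,"dz":-0.0054,"ax":22.5,"ay":-21.6,"az":57,"fingers":-1},{"dx":-0.3753,"dy":0.146,"dz":-0.0054,"ax":22.5,"ay":-21.6,"az":57,"fingers":-1},{"dx":-0.3753,"dy":0.146,"dz":-0.0054,"ax":22.5,"ay":-21.6,"az":57,"fingers":-1}]'
python3 - <<'E'
from h import *
s=bot.read_state();print(np.round(s["q"],2))
go([.388,-.203,.235],down(2.5))
im,d,W,cal=cloud('wrist');T=np.array(s['tool_pos']);Rt=R.from_rotvec(s['tcp_rot'])
px=proj([T+Rt.apply([0.0015,0.0005,L]),[.3901,-.2024,.075]],cal);print(px)
Wf=W.reshape(-1,3);x,y,h=Wf.T
a=Wf[(abs(x-.389)<.045)&(abs(y+.176)<.075)&(abs(h-.075)<.005)]
if len(a): print(cv2.minAreaRect(a[:,:2].astype(np.float32)*1000),len(a))
Q=Rt.inv().apply(Wf-T);m=(abs(Q[:,0])<.02)&(abs(Q[:,1])<.02)
for a in np.arange(.05,.1,.01):
    q=Q[m&(abs(Q[:,2]-a)<.005)]
    if len(q):print(a.round(3),len(q),q.min(0).round(4),q.max(0).round(4))
u,v=np.round(px[1]).astype(int)
cv2.imwrite('pics/w6.png',cv2.resize(im[max(0,v-75):v+75,u-100:u+100],(800,600),interpolation=cv2.INTER_CUBIC))
E
```

```text
time: 17.68
tool_pos: [0.388, -0.202, 0.2346]
tcp_rot: [-3.14, -0.069, -0.0]
wrist_force: [-0.3, 0.2, -1.5]
width: 0.296
[-0.54 -0.2   2.08  0.    1.27  0.99]
t 17.675 d mm [-0.   1.  -0.4] a [-0.05 -0.    0.01] rows 0.01648438662407702 0.004856736256407747
[[323.31122248 249.02690051]
 [323.28270544 219.88299919]]
((388.3951721191406, -177.01258850097656), (50.663230895996094, 100.4346923828125), 2.1596784591674805) 6354
0.05 30 [ 0.0033 -0.0025  0.05  ] [0.0051 0.0036 0.0549]
0.06 75 [ 0.0026 -0.0026  0.0552] [0.0052 0.0043 0.0649]
0.07 97 [ 0.0024 -0.0027  0.0651] [0.0072 0.0045 0.0748]
0.08 31 [ 0.0057 -0.0015  0.0753] [0.0074 0.0027 0.0827]
0.09 3 [0.0066 0.0003 0.0852] [0.007  0.0016 0.0864]
```

View pics/w6.png

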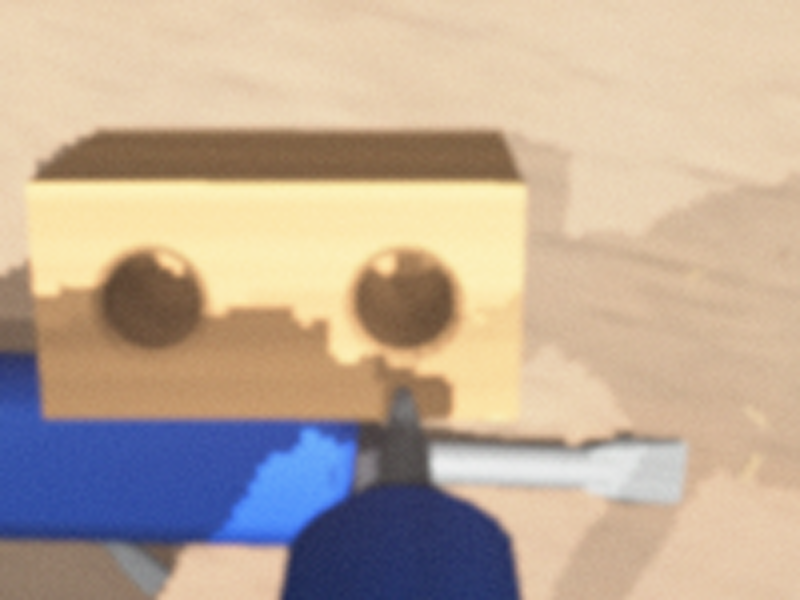

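The hole at crop (405,297) lies where projected, and the blade at (403,390) is in line with it. I lower it.

```bash
python3 -m inch '[{"dx":0,"dy":0.0006,"dz":0.02,"ax":0,"ay":0,"az":0,"fingers":-1},{"dx":0,"dy":0.0006,"dz":0.05,"ax":0,"ay":0,"az":0,"fingers":-1},{"dx":0,"dy":0.0006,"dz":0.075,"ax":0,"ay":0,"az":0,"fingers":-1},{"dx":0,"dy":0.0006,"dz":0.1,"ax":0,"ay":0,"az":0,"fingers":-1},{"dx":0,"dy":0.0006,"dz":0.118,"ax":0,"ay":0,"az":0,"fingers":-1},{"dx":0,"dy":0.0006,"dz":0.127,"ax":0,"ay":0,"az":0,"fingers":-1},{"dx":0,"dy":0.0006,"dz":0.127,"ax":0,"ay":0,"az":0,"fingers":-1},{"dx":0,"dy":0.0006,"dz":0.127,"ax":0,"ay":0,"az":0,"fingers":-1}]'
```

```text
time: 18.73
tool_pos: [0.3889, -0.2026, 0.1087]
tcp_rot: [3.141, 0.07, 0.003]
wrist_force: [1.1, 0.2, -0.2]
width: 0.296
```

```bash
for i in 1 2; do python3 -m inch '[{"dx":0,"dy":0,"dz":0.001,"ax":0,"ay":0,"az":0,"fingers":-1},{"dx":0,"dy":0,"dz":0.002,"ax":0,"ay":0,"az":0,"fingers":-1},{"dx":0,"dy":0,"dz":0.002,"ax":0,"ay":0,"az":0,"fingers":-1}]'; done
```

```text
time: 19.1
tool_pos: [0.3889, -0.2027, 0.1069]
tcp_rot: [3.14, 0.07, 0.003]
wrist_force: [0.1, -0.3, -1.1]
width: 0.294
time: 19.48
tool_pos: [0.3888, -0.2027, 0.1047]
tcp_rot: [3.141, 0.07, 0.002]
wrist_force: [-0.2, -0.3, -1.9]
width: 0.294
```

```bash
python3 -m inch '[{"dx":0,"dy":0,"dz":0.001,"ax":0,"ay":0,"az":0,"fingers":-1},{"dx":0,"dy":0,"dz":0.002,"ax":0,"ay":0,"az":0,"fingers":-1},{"dx":0,"dy":0,"dz":0.002,"ax":0,"ay":0,"az":0,"fingers":-1}]'; python3 -c "
from h import *
im,d,W,cal=cloud('scene');w=W.reshape(-1,3);x,y,h=w.T
g=w[(abs(x-.387)<.02)&(abs(y+.2)<.022)&(h>.15)&(h<.18)];print(len(g),g[:,2].max() if len(g) else 0)"
```

```text
time: 19.85
tool_pos: [0.389, -0.2027, 0.1035]
tcp_rot: [3.141, 0.07, 0.003]
wrist_force: [-1.1, 1.3, 4.2]
width: 0.291
155 0.17953621586821247
```

The handle is seated: the force is up 6 N at the same TCP height as at the grasp. I release and rise straight up.

```bash
python3 -m inch '[{"dx":0,"dy":0,"dz":0,"ax":0,"ay":0,"az":0,"fingers":-0.3},{"dx":0,"dy":0,"dz":0,"ax":0,"ay":0,"az":0,"fingers":-0.1},{"dx":0,"dy":0,"dz":0,"ax":0,"ay":0,"az":0,"fingers":0.2},{"dx":0,"dy":0,"dz":0,"ax":0,"ay":0,"az":0,"fingers":0.5},{"dx":0,"dy":0,"dz":0,"ax":0,"ay":0,"az":0,"fingers":0.5},{"dx":0,"dy":0,"dz":-0.02,"ax":0,"ay":0,"az":0,"fingers":0.5},{"dx":0,"dy":0,"dz":-0.05,"ax":0,"ay":0,"az":0,"fingers":0.5},{"dx":0,"dy":0,"dz":-0.1,"ax":0,"ay":0,"az":0,"fingers":0.5},{"dx":0,"dy":0,"dz":-0.15,"ax":0,"ay":0,"az":0,"fingers":0.5},{"dx":0,"dy":0,"dz":-0.2,"ax":0,"ay":0,"az":0,"fingers":0.5},{"dx":0,"dy":0,"dz":-0.2,"ax":0,"ay":0,"az":0,"fingers":0.5}]'
python3 - <<'E'
from h import *
im,d,W,cal=cloud('scene');w=W.reshape(-1,3);x,y,h=w.T
cv2.imwrite('pics/s3.png',cv2.resize(im[110:400,80:480],(800,580),interpolation=cv2.INTER_CUBIC))
g=w[(abs(x-.388)<.03)&(abs(y+.2)<.03)&(h>.078)&(h<.185)]
print("handle top z",np.percentile(g[:,2],99))
for lo,hi in ((.08,.1),(.1,.12),(.13,.15)):
    q=g[(g[:,2]>lo)&(g[:,2]<hi)];print(lo,q.min(0).round(3),q.max(0).round(3))
for m in bot.masks_of('scene','tin_center')[:1]: print("tin",m["p"],m["box"])
r=w-HEAD;u,v,hh=r@EX,r@EY,r@N
k=(np.hypot(u,v)<.008)&(abs(hh)<.008);print("head h",np.median(hh[k]))
E
```

```text
time: 21.28
tool_pos: [0.3911, -0.2042, 0.3089]
tcp_rot: [3.135, 0.07, 0.016]
wrist_force: [0.9, -0.3, -0.2]
width: 0.752
handle top z 0.16445800591523677
0.08 [ 0.372 -0.207  0.08 ] [ 0.401 -0.187  0.1  ]
0.1 [ 0.371 -0.209  0.1  ] [ 0.402 -0.188  0.12 ]
0.13 [ 0.371 -0.207  0.13 ] [ 0.401 -0.186  0.15 ]
head h -0.003838519200917918
```

View pics/s3.png

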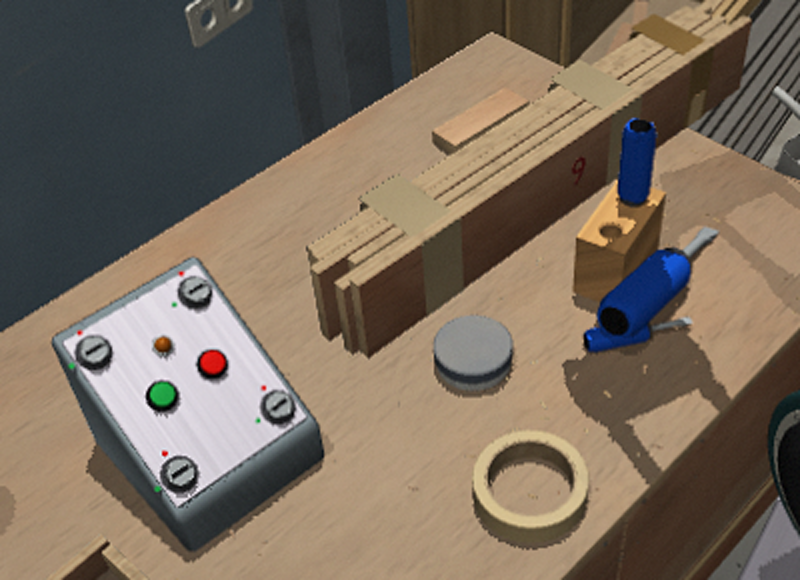

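The picture shows the middle driver upright in the stand at (637,160). All four slots are parallel across the slope, with the done screw at (278,405). The tin is unmoved at (473,350), and the hand is clear. I hand in.

```bash
python3 -c "
from workcell import bot
print(bot.finish_job())"
```

```text
the job is handed in; nothing more can be done
None
```

The undone screw is locked, and the middle-sized blue screwdriver is back upright in its hole in the stand. I let go and handed the job in at about 21 s.

- **Screw:** I pressed it to the bottom with about 16–22 N and turned it clockwise to its stop, where the torque rose to 0.23 N m. The wrist camera then showed the slot across the slope and the head 2.5 mm lower. The scene camera read 3.8 mm lower, within what I expect from its depth error. The slot is now parallel to the other three.
- **Screwdriver:** the handle is seated on the block with its top at 0.1645 m (0.164 m nominal). The pads are open and the hand is about 0.2 m above its release height.
- **Tin:** it has not moved in the picture, but the network's last tin check returned nothing.
- **Look-alikes:** the big driver, which seemed to be standing on its blade, toppled between the first pictures and my first look from above. The small driver is down too, under or beside it. I measured no notable wrist force then, and I don't know whether the arm's first move brushed them. Both are still on the bench, and I left them there.

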